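Unlock the reagent box: roll its three thumbwheels to the code and draw the bolt

ROBOT

A 6-joint arm with a two-finger parallel gripper is mounted at the origin on the work surface; the furniture and walls round the work are solid. World frame = base frame: x ahead of the robot, y to its left, z up, the work surface at z = 0. Lengths are in m, angles in rad, forces in N, time in s.
With the tool pointing down it reaches from about 0.375 to 0.9 m from the base axis. Payload 3.1 kg.
Tool frame: the origin (TCP) lies between the finger pads; the fingertips stand manip.finger_overhang ahead of it and the grasp point (between the pads) lies 5 mm behind it (manip.finger_overhang is the distance from the TCP to the fingertips, in m); z points along the fingers, y is the line along which they close (so a half turn about z gives the same grasp; the last joint's range is limited). The gripper opens to 85 mm and grips with 20 to 120 N. Pads are 22 mm wide; open, the fingers measure 114 mm over their backs; the gripper's body (76 mm by 85 mm) begins 54 mm behind the grasp point. The pads swing forward as they close: fully open they stand 13 mm farther back than shut.
Start: joints at [1.167, 0.527, 1.433, -0, 1.181, -0.178], TCP at [0.14, 0.609, 0.245] pointing down, gripper open.
Joint ranges: [-3.08, 3.08], [-0.75, 2.2], [0.22, 2.44], [-1.43, 4.57], [0, 2.65], [-2.85, 2.85]. Speed limits (rad/s): [2.79, 2.79, 3.14, 3.14, 3.14, 3.14].

INTERFACE

Orientations are given as a unit quaternion [x, y, z, w].
In Python, from station import manip gives the robot as it stands.
- The arm moves only by the tool drive_tool, never from a script. Its argument "plan" is a list of rows, each a list of 7 numbers: the shift along the tool's x, y, z in m, then the turn, a rotation vector about the tool's x, y, z in degrees, then the opening, from -1 (shut) to 1 (fully open). In form: [[x, y, z, wx, wy, wz, gripper], ...]. A call has 1 to 10 rows; each row shifts and turns the commanded pose from where the row before left it, along the tool's axes as they then stand; what a row does not reach is not made up. A row lasts 1/10 s, in which the tool goes at most 50 mm and 8.59 degrees, less where a joint would pass 70% of its speed; a pose out of reach is approached as far as the arm can. A call is refused whole if a number of a shift passes 0.05 or a number of a turn 8.59, either way. A call with a gripper value outside its range is refused whole. The fingers move at their own pace and stop on an object; "newtons" is the grip in N (left out, the last holds). Time passes only in rows, so rows that do not move let the fingers close. It gives the time, the measured TCP pose, the force, the opening and the grip force at its end, in the units of the state.
- manip.sense(): the state, without advancing time (a new reading comes with each control period).
- manip.snapshot(name): name is "scene" or "top"; returns a dict with "image" (480x640x3 uint8, red, green, blue), "z_map" (480x640 float32, m along the optical axis (not along the pixel's ray), 0 where there is no reading), "fov_y" (degrees; the focal length in pixels is half the picture's height over the tangent of half this angle, whatever the lens; pixels are square), "cx", "cy" (the principal point, pixels), "extrinsics" (4x4, takes a point from camera to world coordinates). Camera axes: x right, y up, looking along -z (the intrinsics and any distortion apply to the point x, -y, -z); pixel columns grow to the right and rows downward; lengths in m; the calibration is good to about 2 mm. A picture is of the moment at which its call begins.
- manip.sign_off(): hands the job in; it is judged then, once.
The state is a dict: "t": time; "q": joint angles; "qd": joint speeds; "tau": joint torques, N m; "tcp_pos": TCP position; "tool_rot": TCP orientation; "force": force on the tool from outside, world axes, zero at the start; "ft_torque": the same for the moment, N m; "finger_gap": opening from 0.0 (shut) to 1.0 (fully open); "gripper_force": force on a finger pad.
Only numpy, scipy, OpenCV 4.12 (cv2) and the standard library are available. Lean on these libraries where they do the work, as an engineer would, in place of code of your own. Each camera call takes 0.05 s, during which the arm holds its last target. There are 200 camera calls.

TASK

Unlock the reagent box: roll its dotted thumbwheels until the red wheel shows 2, the yellow wheel 5 and the blue wheel 3, each number centred straight up, touching only one wheel at a time. Only when the whole code stands, slide the bolt on the box fully to its right, out of its keeper, and leave the code showing. Leave the bottles, flask and vial standing where they are.

Things in the scene. Friction and masses are not known exactly. Their poses are not given: they have to be found in the camera images.
- lockbox: white-and-grey reagent box, 150 (x) x 210 (y) x 50 mm high, fixed; origin at the centre of its underside, z up, x to its hinged back, -x its front, +y its left. Its flat deck (z = 50 mm) carries three thumbwheels in a row (54 mm pitch along its y, 30 mm behind its centre) and, in front of them, a sliding bolt.
- red_unit: cartridge of the red thumbwheel, fixed on the deck (any order left to right), axes as the lockbox; origin on the deck under the wheel. Wheel: plain round disc, radius 40, 20 wide along y, axle along y 14 mm above this origin; its top is 104 mm above the bench. 34 mm free between neighbouring wheels, but for axle bearings up to 21 mm above the deck.
- red_wheel (a joint): angle of the red wheel, rad; endless both ways; grows as its top rolls to the lockbox's +x (back). Six faces round the rim, 60 degrees each, show 1 to 6 white dots like a die. At 0 the 1 is straight up, at pi/3 the 2, at 2pi/3 the 3 and so on; whole turns do not matter. Stays where it is left; 0.05 N m friction. A pinched wheel slips about a fifth of the stroke on the pads: check.
- red_code (a point): centre of the 2-dot face on the rim of the red wheel (moves with the wheel)
- red_top (a point): fixed point at the very top of the red wheel, where the wanted face must stand
- yellow_unit: cartridge of the yellow thumbwheel, fixed on the deck (any order left to right), axes as the lockbox; origin on the deck under the wheel. Wheel: plain round disc, radius 40, 20 wide along y, axle along y 14 mm above this origin; its top is 104 mm above the bench. 34 mm free between neighbouring wheels, but for axle bearings up to 21 mm above the deck.
- yellow_wheel (a joint): angle of the yellow wheel, rad; endless both ways; grows as its top rolls to the lockbox's +x (back). Six faces round the rim, 60 degrees each, show 1 to 6 black dots like a die. At 0 the 1 is straight up, at pi/3 the 2, at 2pi/3 the 3 and so on; whole turns do not matter. Stays where it is left; 0.05 N m friction. A pinched wheel slips about a fifth of the stroke on the pads: check.
- yellow_code (a point): centre of the 5-dot face on the rim of the yellow wheel (moves with the wheel)
- yellow_top (a point): fixed point at the very top of the yellow wheel, where the wanted face must stand
- blue_unit: cartridge of the blue thumbwheel, fixed on the deck (any order left to right), axes as the lockbox; origin on the deck under the wheel. Wheel: plain round disc, radius 40, 20 wide along y, axle along y 14 mm above this origin; its top is 104 mm above the bench. 34 mm free between neighbouring wheels, but for axle bearings up to 21 mm above the deck.
- blue_wheel (a joint): angle of the blue wheel, rad; endless both ways; grows as its top rolls to the lockbox's +x (back). Six faces round the rim, 60 degrees each, show 1 to 6 white dots like a die. At 0 the 1 is straight up, at pi/3 the 2, at 2pi/3 the 3 and so on; whole turns do not matter. Stays where it is left; 0.05 N m friction. A pinched wheel slips about a fifth of the stroke on the pads: check.
- blue_code (a point): centre of the 3-dot face on the rim of the blue wheel (moves with the wheel)
- blue_top (a point): fixed point at the very top of the blue wheel, where the wanted face must stand
- bolt (a joint): travel of the bolt, m: 0 shut (shot into the dark steel keeper, a block 16 mm high whose face is 25 mm left of the shut knob's axis), 0.040 fully drawn; slides towards the lockbox's -y (right), stays where it is left, about 1.2 N of friction
- bolt_knob (a point): upright black knob of the bolt, 16 mm diameter from 23 to 37 mm above the deck, top 38 mm above the deck (89 mm above the bench); this point is on its axis 30 mm above the deck. It runs 50 mm in front of the lockbox's centre (80 mm in front of the wheel axles).
- wash_bottle: bystander, loose: white wash bottle with red cap and bent spout, 101x60x197 mm, at the left or right of the lockbox; origin at the centre of its foot
- conical_flask: bystander, loose: glass conical flask, 64 mm wide, 105 mm high, at the left or right of the lockbox; origin at the centre of its foot
- iodine: bystander, loose: brown bottle with black cap, 40 mm wide, 92 mm high, in front of the lockbox; origin at the centre of its foot
- stain_blue: bystander, loose: blue bottle with white cap, 34 mm wide, 82 mm high, in front of the lockbox; origin at the centre of its foot
- dropper_vial: bystander, loose: small white dropper vial, 18 mm wide, 42 mm high, standing on the deck, beside one end of the bolt; origin at the centre of its foot
- immersion_oil: bystander, loose: yellow bottle with black cap, 26 mm wide, 60 mm high, standing on the deck, beside one end of the bolt; origin at the centre of its foot

How it is judged:
By the outcome, as a careful person would: the job done as asked, in the order asked, and still so for the second after the job is handed in, with the robot touching nothing.
It also fails if it takes over 72 s, if anything falls off the work surface, if the arm or the gripper's body presses on something with over 40 N, if the wrist force passes 120 N, or if a joint passes its speed limit or range.

## Working session

There is one attempt and no reset: what is moved stays moved. The work goes in short steps, Python scripts to look and compute and a tool call to move; the robot and the scene stay as the last step left them, time stands still between calls to the robot, and variables do not carry over. Pictures are saved under pics/ and viewed, at most 10 in all, crops included, and the job is handed in when it is done.

Besides the shell and the picture viewer there is one more tool, called after ">>>" as name([rows], argument=value, ...), one row to a line, values as JSON. drive_tool: Moves the arm, as the interface text tells. Its arguments: {"type":"object","properties":{"plan":{"type":"array"},"newtons":{"type":"number"}},"required":["plan"]}

```bash
ls; mkdir -p pics
python3 - <<'E'
from station import manip
import cv2,numpy as np
s=manip.sense();print(s,manip.finger_overhang)
for n in("scene","top"):
    d=manip.snapshot(n);np.savez(n+'0.npz',**d)
    cv2.imwrite(f'pics/{n}0.png',d['image'][:,:,::-1]);print(n,d['fov_y'],d['cx'],d['cy'],d['extrinsics'],[k for k in d])
E
```

```text
pics
{'t': 0.0, 'q': array([ 1.16652584e+00,  5.28449546e-01,  1.43394330e+00, -3.83009794e-05,
        1.18138029e+00, -1.78483594e-01]), 'qd': array([-0.00088887,  0.00032869,  0.00033577, -0.00010293,  0.00059498,
        0.00012917]), 'tau': array([-4.41226548e-04, -4.42346156e+01, -1.78027081e+01, -2.78723110e-04,
        8.49789038e-03, -5.46644415e-06]), 'tcp_pos': array([0.13961079, 0.6084856 , 0.24433075]), 'tool_rot': array([ 1.12646485e-01,  9.93634531e-01, -1.04937138e-03, -2.96232132e-04]), 'force': array([ 0.56644479,  0.02888144, -0.19807818]), 'ft_torque': array([ 0.02376859,  0.00827862, -0.05196685]), 'gripper_force': 0.0, 'finger_gap': 0.996326794656319} 0.014
scene 47.814954473754604 316.4840391396964 231.80492529838168 [[ 0.87980512  0.34379742 -0.32824729  0.16389269]
 [-0.47509564  0.65791328 -0.58432376 -0.18022599]
 [ 0.01506925  0.67003989  0.74217213  0.71470429]
 [ 0.          0.          0.          1.        ]] ['image', 'z_map', 'fov_y', 'cx', 'cy', 'extrinsics']
top 49.281534589688405 323.8027171180528 237.73840357500237 [[ 0.14920645  0.96790321 -0.2022395   0.26897884]
 [-0.98879602  0.14512871 -0.03492986  0.30447082]
 [-0.00445797  0.20518537  0.97871298  0.92822857]
 [ 0.          0.          0.          1.        ]] ['image', 'z_map', 'fov_y', 'cx', 'cy', 'extrinsics']
```

View pics/scene0.png

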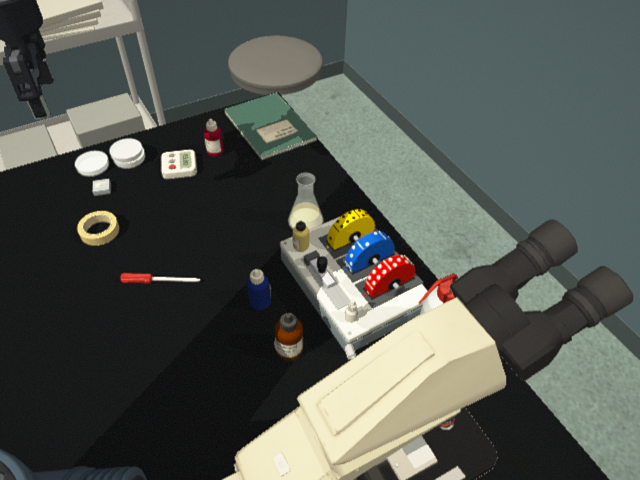

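View pics/top0.png

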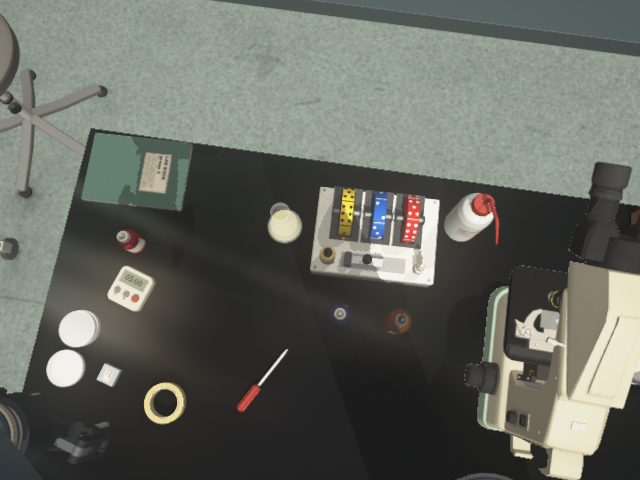

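The scene view shows the box near (365,275), with the yellow, blue and red wheels ordered left to right. In the top view the wheels are at (347,212), (379,217) and (411,219). The knob is at (368,259), the oil at (327,255), the vial at (419,266), and the microscope is well to the right.

```bash
cat > h.py <<'E'
import numpy as np,cv2,sys
HSV={'red':[(0,6),(174,180)],'yellow':[(20,32)],'blue':[(102,122)]}
def K(d):
    return 240/np.tan(np.radians(d['fov_y'])/2),float(d['cx']),float(d['cy'])
def rays(d,uv):
    f,cx,cy=K(d);uv=np.asarray(uv,float);E=d['extrinsics']
    r=np.stack([(uv[...,0]-cx)/f,-(uv[...,1]-cy)/f,-np.ones(uv.shape[:-1])],-1)
    return E[:3,3],r@E[:3,:3].T
def grid(): 
    v,u=np.mgrid[0:480,0:640];return np.stack([u,v],-1)
def cloud(d):
    o,r=rays(d,grid());return o+r*d['z_map'][...,None]
def plane(d,uv,z):
    o,r=rays(d,uv);return o+r*((z-o[2])/r[...,2])[...,None]
def proj(d,P):
    f,cx,cy=K(d);E=d['extrinsics'];c=(np.asarray(P)-E[:3,3])@E[:3,:3]
    return np.stack([cx-f*c[...,0]/c[...,2],cy+f*c[...,1]/c[...,2]],-1)
E
python3 - <<'E'
from h import *
for n in('top','scene'):
    d=dict(np.load(n+'0.npz'));P=cloud(d);hsv=cv2.cvtColor(d['image'],cv2.COLOR_RGB2HSV)
    reg=(P[...,0]>.2)&(P[...,1]>-.3)&(P[...,1]<.9)
    uvc={'top':(375,235),'scene':(355,275)}[n]
    near=np.linalg.norm(P[...,:2]-P[uvc[1],uvc[0],:2],axis=-1)<.2
    m=(near&(d['z_map']>0)&(abs(P[...,2]-.05)<.004)).astype('u1')
    c=max(cv2.findContours(m,cv2.RETR_EXTERNAL,cv2.CHAIN_APPROX_NONE)[0],key=cv2.contourArea)[:,0]
    q=plane(d,c,.05)[:,:2].astype('f4');print(n,'deck',cv2.minAreaRect(q*1000),len(c))
    for k,rs in HSV.items():
        mm=np.zeros((480,640),bool)
        for a,b in rs: mm|=(hsv[...,0]>=a)&(hsv[...,0]<=b)
        mm&=(hsv[...,1]>120)&(hsv[...,2]>60)&near&(P[...,2]>.06)&(P[...,2]<.115)
        mm=cv2.morphologyEx(mm.astype('u1'),cv2.MORPH_CLOSE,np.ones((5,5)))
        _,l,st,ce=cv2.connectedComponentsWithStats(mm);i=1+st[1:,4].argmax();p=P[l==i]
        w=cv2.minAreaRect((p[:,:2]*1000).astype('f4'))
        print(k,st[i],'zmax',np.percentile(p[:,2],98),'top pts',p[p[:,2]>.1].mean(0),w)
    kz=near&(P[...,2]>.084)&(P[...,2]<.093)&(hsv[...,2]<70); print('knob',kz.sum(),np.median(P[kz],0),np.argwhere(kz).mean(0))
d=dict(np.load('top0.npz'));s=dict(np.load('scene0.npz'))
a=cv2.resize(d['image'][175:295,300:450],None,fx=4,fy=4,interpolation=cv2.INTER_CUBIC)
b=cv2.resize(s['image'][195:345,270:430],None,fx=3.2,fy=3.2,interpolation=cv2.INTER_CUBIC)
cv2.imwrite('pics/za.png',a[...,::-1]);cv2.imwrite('pics/zb.png',b[...,::-1])
E
```

```text
top deck ((471.3695068359375, 250.20643615722656), (153.46533203125, 209.33529663085938), 1.942192792892456) 852
red [402 196  18  47 591] zmax 0.10576828567782282 top pts [0.49993705 0.19802308 0.10926226] ((397.1336364746094, 234.42071533203125), (43.673736572265625, 288.81695556640625), 69.9376220703125)
yellow [338 188  17  47 565] zmax 0.10601356889993628 top pts [0.49314573 0.30481812 0.11969876] ((402.41473388671875, 300.515380859375), (266.4158935546875, 21.47703742980957), 2.0568511486053467)
blue [370 192  17  46 539] zmax 0.10611812466194218 top pts [0.49574763 0.25188093 0.11623659] ((399.828125, 266.910888671875), (31.53062629699707, 270.4347839355469), 80.63424682617188)
knob 80 [0.41621417 0.25847484 0.08862251] [271.6625 375.15  ]
scene deck ((472.9359130859375, 249.36517333984375), (156.21109008789062, 212.078369140625), 2.086031675338745) 628
red [ 365  255   50   41 1133] zmax 0.10619413137005415 top pts [0.49783723 0.19145095 0.11117505] ((331.1104736328125, 29.068069458007812), (531.646240234375, 66.44857025146484), 44.252262115478516)
yellow [ 327  209   48   38 1064] zmax 0.10611550948237415 top pts [0.49562277 0.30003172 0.10803794] ((346.11236572265625, 109.49745178222656), (680.7288818359375, 71.99252319335938), 51.79538345336914)
blue [ 345  231   49   39 1091] zmax 0.10603911913975553 top pts [0.49459316 0.24214071 0.11435804] ((329.63970947265625, 58.27021789550781), (576.664794921875, 69.76897430419922), 48.30345153808594)
knob 129 [0.41614744 0.2543291  0.08866046] [282.6744186  309.10852713]
```

View pics/za.png

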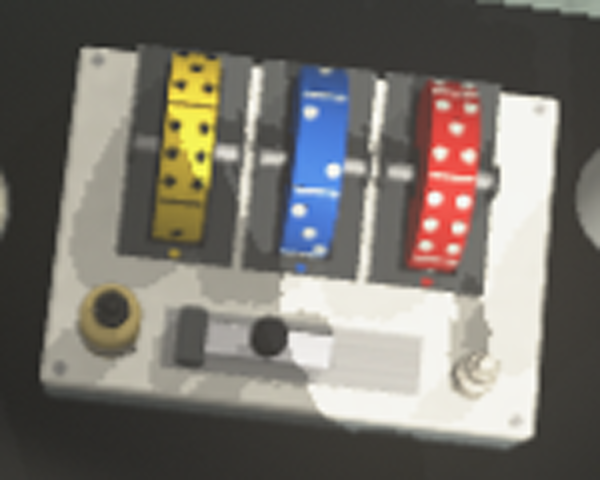

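View pics/zb.png

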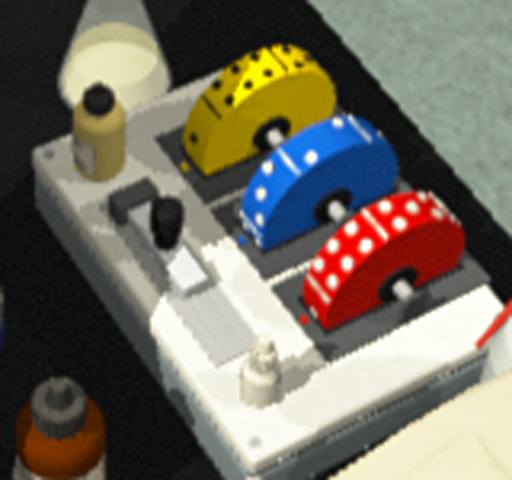

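Wheel readings: yellow shows 6 near the top with 5 behind it, so it rolls forward. Blue shows 2 with 3 in front, so it rolls back. Red has the 5/6 line near the top with 1 and 2 further round the front, so it rolls back. Next I'll get exact angles by ray-casting the marks onto the wheel cylinders, plus clearances to the bystanders.

```bash
cat >> h.py <<'E'
YAW=np.radians(2.0);C0=np.array([.472,.2498,0])
R=np.array([[np.cos(YAW),-np.sin(YAW),0],[np.sin(YAW),np.cos(YAW),0],[0,0,1]])
YO={'yellow':.054,'blue':0,'red':-.054}
def box(P): return (P-C0)@R
def world(b): return np.asarray(b)@R.T+C0
def cyl(d,uv,col):
    o,r=rays(d,uv);o=box(o);r=r@R
    a=r[...,0]**2+r[...,2]**2;ox,oz=o[0]-.03,o[2]-.064
    b=ox*r[...,0]+oz*r[...,2];c=ox*ox+oz*oz-.04**2;D=b*b-a*c
    t=(-b-np.sqrt(np.where(D>0,D,np.nan)))/a
    p=o+t[...,None]*r
    return np.degrees(np.arctan2(-(p[...,0]-.03),p[...,2]-.064)),(p[...,1]-YO[col])*1000
def marks(d,col):
    c=proj(d,world([.03,YO[col],.08]));u0,v0=(c-32).astype(int);S=6
    im=cv2.resize(d['image'][v0:v0+64,u0:u0+64],None,fx=S,fy=S,interpolation=cv2.INTER_CUBIC)
    v,u=np.mgrid[0:64*S,0:64*S];uv=np.stack([(u+.5)/S-.5+u0,(v+.5)/S-.5+v0],-1)
    ph,y=cyl(d,uv,col);h=cv2.cvtColor(im,cv2.COLOR_RGB2HSV)
    band=(abs(y)<10.5)&(abs(ph)<85)
    if col=='yellow': g=im[...,0].astype('f4');loc=cv2.blur(g,(61,61));m=band&(g<.72*loc)
    else: g=h[...,1].astype('f4');m=band&(g<.62*np.median(g[band]))
    n,l,st,ce=cv2.connectedComponentsWithStats(m.astype('u1'))
    out=[]
    for i in range(1,n):
        k=l==i
        if st[i,4]>40: out.append((ph[k].mean(),y[k].mean(),np.ptp(y[k]),np.ptp(ph[k])))
    return sorted(out)
def report(dd,cols):
    for col in cols:
        for n,d in dd.items():
            print(col,n,' '.join(f"{'LINE' if q[2]>13 else 'dot'}({q[0]:.1f},{q[1]:.0f};{q[2]:.0f},{q[3]:.0f})" for q in marks(d,col)))
E
python3 - <<'E'
from h import *
dd={n:dict(np.load(n+'0.npz')) for n in('top','scene')}
report(dd,YO)
for n,d in dd.items():
    B=box(cloud(d));ok=d['z_map']>0
    def st(nm,m):
        p=B[m&ok]*1000
        if len(p)>5: print(n,nm,len(p),np.percentile(p,[1,50,99],axis=0).round().tolist())
    x,y,z=B[...,0],B[...,1],B[...,2]
    f=(abs(x)<.2)
    st('bottle',f&(y<-.108)&(y>-.25)&(z>.02)&(z<.25)); st('bottlehigh',f&(y<-.108)&(y>-.25)&(z>.13)&(z<.25));st('flask',f&(y>.108)&(y<.25)&(z>.06)&(z<.2))
    st('oil',(x>-.072)&(x<-.015)&(y>.04)&(y<.1)&(z>.06)&(z<.115));st('vial',(x>-.073)&(x<-.015)&(y<-.04)&(y>-.1)&(z>.06)&(z<.115))
    st('knob',(abs(x+.05)<.02)&(abs(y)<.04)&(z>.08)&(z<.095))
    st('wheelrow',(abs(x-.03)<.008)&(abs(y)<.08)&(z>.1)&(z<.109))
    for c,yo in YO.items(): st('w'+c,(abs(x-.03)<.01)&(abs(y-yo)<.02)&(z>.098)&(z<.109))
    st('front',(x<-.09)&(x>-.25)&(abs(y)<.12)&(z>.04)&(z<.12))
E
```

```text
yellow top dot(-58.9,5;4,20) dot(-58.8,-6;6,20) dot(-36.9,-1;4,6) dot(-21.6,5;3,5) dot(-21.2,-6;3,5) dot(-6.3,10;1,11) dot(4.9,-6;3,6) dot(5.1,6;4,5) dot(21.3,5;4,6) dot(21.3,-6;3,5) dot(38.4,5;4,5) dot(38.5,-6;4,6) dot(52.1,1;6,2)
yellow scene dot(-27.3,9;4,6) dot(-26.1,-4;4,7) dot(0.9,8;4,5) dot(1.4,-4;4,6) dot(18.0,8;5,5) dot(18.1,-4;4,6) dot(35.2,7;5,7) dot(35.4,-4;5,7) LINE(48.4,1;16,3) dot(77.7,1;6,8)
blue top LINE(-42.2,-1;21,55) dot(-12.4,5;6,9) dot(20.8,-7;7,13) LINE(34.5,-0;21,8) dot(48.1,5;6,10) dot(66.1,-1;6,12) dot(81.9,-7;7,7)
blue scene LINE(-30.9,1;19,11) dot(-16.1,7;7,12) dot(-2.1,10;1,18) dot(17.5,-4;8,10) LINE(31.0,1;19,5) dot(44.4,7;7,10) dot(61.2,1;7,11) dot(76.2,10;1,19) dot(77.3,-5;7,12)
red top LINE(-47.0,-2;21,52) dot(-28.6,5;5,8) dot(-12.4,-0;5,7) dot(3.8,-6;6,8) dot(4.0,5;6,8) LINE(17.1,-2;19,7) dot(30.8,5;6,9) dot(30.9,-6;6,9) dot(47.9,5;6,9) dot(48.1,-6;6,9) dot(65.4,5;6,10) dot(65.8,-6;5,10) dot(81.0,3;8,6) dot(82.2,-9;4,5)
red scene LINE(-39.8,1;19,30) dot(-16.3,2;7,10) dot(0.4,7;7,9) dot(0.5,-4;7,9) LINE(13.9,1;19,4) dot(27.4,-4;7,10) dot(27.5,7;7,9) d
[... 1173 characters left out ...]
 60.0], [5.0, 156.0, 89.0], [21.0, 178.0, 107.0]]
scene oil 466 [[-63.0, 40.0, 62.0], [-53.0, 70.0, 84.0], [-39.0, 85.0, 111.0]]
scene vial 203 [[-62.0, -84.0, 60.0], [-56.0, -79.0, 75.0], [-46.0, -70.0, 94.0]]
scene knob 102 [[-58.0, 4.0, 81.0], [-52.0, 10.0, 89.0], [-43.0, 19.0, 92.0]]
scene wheelrow 359 [[22.0, -63.0, 101.0], [29.0, -3.0, 105.0], [38.0, 63.0, 108.0]]
scene wyellow 151 [[20.0, 44.0, 98.0], [29.0, 51.0, 105.0], [40.0, 65.0, 107.0]]
scene wblue 152 [[20.0, -10.0, 99.0], [29.0, -2.0, 105.0], [39.0, 11.0, 107.0]]
scene wred 173 [[20.0, -64.0, 99.0], [29.0, -56.0, 105.0], [40.0, -44.0, 108.0]]
scene front 1270 [[-162.0, -71.0, 41.0], [-146.0, -52.0, 63.0], [-126.0, 54.0, 93.0]]
```

Angles, averaged over both views: yellow needs -40°, blue +63° and red +166°. Yellow goes first, starting with yaw alignment and transit.

>>> drive_tool([
  [0,0,0,0,0,-7.46,-0.06],
  [0,0,0,0,0,-7.46,-0.06],
  [-0.034,-0.031,0,0,0,0,-0.06],
  [-0.034,-0.031,0,0,0,0,-0.06],
  [-0.034,-0.031,0,0,0,0,-0.06],
  [-0.034,-0.031,0,0,0,0,-0.06],
  [-0.034,-0.031,0,0,0,0,-0.06],
  [-0.034,-0.031,0,0,0,0,-0.06],
  [-0.034,-0.031,0,0,0,0,-0.06],
  [-0.034,-0.031,0,0,0,0,-0.06],
], newtons=40)

```text
t: 1.1
tcp_pos: [0.4213, 0.3692, 0.245]
tool_rot: [-0.017, 1.0, -0.0, -0.0]
force: [0.0, 0.8, 0.3]
finger_gap: 0.469
gripper_force: 0.0
```

```bash
cat >> h.py <<'E'
from scipy.spatial.transform import Rotation as Ro
C0[1]=.2503
def where(s,col):
    """tool pose vs wheel: tilt (deg, + = rolled back), yaw err, TCP in box frame rel. axle (mm), radius"""
    T=Ro.from_quat(s['tool_rot']).as_matrix();B=R.T@T;N=np.array([[-1,0,0],[0,1,0],[0,0,-1.]]).T
    rv=Ro.from_matrix(N.T@B).as_rotvec(degrees=True)
    p=(box(s['tcp_pos'])-[.03,YO[col],.064])*1000
    print(f"t={s['t']:.1f}",'tool-frame turn vs nominal',rv.round(2),'rel axle',p.round(1),'radius',np.hypot(p[0],p[2]).round(1),'phi_tcp',np.degrees(np.arctan2(p[0],p[2])).round(1),'gap',round(s['finger_gap'],3),'grip',round(s['gripper_force'],1),'F',s['force'].round(1))
E
python3 -c "
from h import *
from station import manip
where(manip.sense(),'yellow')"
```

```text
t=1.1 tool-frame turn vs nominal [0.01 0.04 0.02] rel axle [-76.6  66.6 181. ] radius 196.5 phi_tcp -22.9 gap 0.469 grip 0.0 F [0.  0.8 0.3]
```

>>> drive_tool([
  [-0.0303,-0.0167,0.0201,0,0,0,-0.06],
  [-0.0303,-0.0167,0.0201,0,0,0,-0.06],
  [-0.0303,-0.0167,0.0201,0,0,0,-0.06],
  [-0.0303,-0.0167,0.0201,0,0,0,-0.06],
  [0,0,0,0,8,0,-0.06],
  [0,0,0,0,8,0,-0.06],
  [0,0,0,0,8,0,-0.06],
  [0,0,0.02,0,0,0,-0.06],
  [0,0,0,0,0,0,-0.06],
])

```text
t: 2.0
tcp_pos: [0.5338, 0.3069, 0.1434]
tool_rot: [-0.016, 0.977, -0.005, -0.211]
force: [-0.4, 0.1, -0.2]
finger_gap: 0.468
gripper_force: 0.0
```

```bash
python3 -c "
from h import *
from station import manip
where(manip.sense(),'yellow')"
```

```text
t=2.0 tool-frame turn vs nominal [ 0.1  24.4   0.08] rel axle [33.7  0.4 79.4] radius 86.3 phi_tcp 23.0 gap 0.468 grip 0.0 F [-0.4  0.1 -0.2]
```

>>> drive_tool([
  [-0.001,0,0.028,0,0,0,-0.06],
  [0,0,0.027,0,0,0,-0.06],
  [0,0,0,0,0,0,-0.06],
  [0,0,0,0,0,0,-1],
  [0,0,0,0,0,0,-1],
  [0,0,0,0,0,0,-1],
  [0,0,0,0,0,0,-1],
], newtons=40)

```text
t: 2.7
tcp_pos: [0.5147, 0.3052, 0.0972]
tool_rot: [-0.017, 0.978, -0.005, -0.208]
force: [-1.7, -5.5, -1.8]
finger_gap: 0.223
gripper_force: 42.1
```

```bash
python3 -c "
from h import *
from station import manip
where(manip.sense(),'yellow')
dd={n:manip.snapshot(n) for n in('top','scene')}
report(dd,['yellow'])
"
```

```text
t=2.7 tool-frame turn vs nominal [ 2.100e-01  2.398e+01 -2.000e-02] rel axle [14.6 -0.6 33.2] radius 36.3 phi_tcp 23.7 gap 0.223 grip 42.1 F [-1.7 -5.5 -1.8]
yellow top 
yellow scene LINE(-41.0,-6;14,30) dot(-27.3,8;4,7) dot(-15.8,-6;10,18) dot(1.2,7;5,5) dot(1.3,-5;5,7) dot(17.9,7;5,5) dot(18.0,-5;5,7) dot(34.8,-5;5,7) dot(35.1,6;5,6) LINE(48.1,1;17,3) dot(77.5,0;6,8)
```

>>> drive_tool([
  [0,0,0,0,0,0,-0.2],
  [0,0,0.003,0,0,0,-0.2],
  [0,0,0.003,0,0,0,-0.2],
  [0,0,0,0,0,0,-1],
  [0,0,0,0,0,0,-1],
  [0,0,0,0,0,0,-1],
], newtons=40)

```text
t: 3.4
tcp_pos: [0.512, 0.305, 0.091]
tool_rot: [-0.017, 0.978, -0.006, -0.208]
force: [0.3, -6.2, 1.7]
finger_gap: 0.227
gripper_force: 42.0
```

```bash
python3 -c "
from h import *
from station import manip
where(manip.sense(),'yellow')
"
```

```text
t=3.4 tool-frame turn vs nominal [ 2.300e-01  2.402e+01 -2.000e-02] rel axle [11.9 -0.7 27. ] radius 29.5 phi_tcp 23.7 gap 0.227 grip 42.0 F [ 0.3 -6.2  1.7]
```

>>> drive_tool([
  [0.0031,0,0.00016,0,-6,0,-1],
  [0.0031,0,0.00016,0,-6,0,-1],
  [0.0031,0,0.00016,0,-6,0,-1],
  [0.0031,0,0.00016,0,-6,0,-1],
  [0.0031,0,0.00016,0,-6,0,-1],
  [0.0031,0,0.00016,0,-6,0,-1],
  [0.0031,0,0.00016,0,-6,0,-1],
  [0,0,0,0,0,0,-1],
])

```text
t: 4.2
tcp_pos: [0.4889, 0.3043, 0.0921]
tool_rot: [-0.018, 0.988, 0.001, 0.156]
force: [-0.7, -7.6, 6.5]
finger_gap: 0.226
gripper_force: 43.7
```

```bash
python3 -c "
from h import *
from station import manip
where(manip.sense(),'yellow')
dd={n:manip.snapshot(n) for n in('top','scene')}
report(dd,['yellow'])
"
```

```text
t=4.2 tool-frame turn vs nominal [  0.21 -17.98  -0.12] rel axle [-11.2  -0.7  28.1] radius 30.2 phi_tcp -21.8 gap 0.226 grip 43.7 F [-0.7 -7.6  6.5]
yellow top 
yellow scene dot(-45.2,9;4,9) LINE(-24.1,-5;14,17) dot(5.0,-4;6,5) dot(7.2,4;3,6) LINE(23.3,1;21,31) dot(45.5,-5;5,7) dot(45.6,7;5,7) dot(61.9,7;5,8) dot(62.1,-5;6,7) dot(78.7,-5;5,8) dot(78.9,7;6,10)
```

>>> drive_tool([
  [-0.0021,0,0,0,4,0,-1],
  [0,0,0,0,0,0,-1],
  [0,0,0,0,0,0,-0.15],
  [0,0,0,0,0,0,-0.1],
  [0,0,-0.03,0,0,0,-0.06],
  [0,0,-0.04,0,0,0,-0.06],
  [0,0,-0.03,0,7,0,-0.06],
  [0.03,0,0,0,7,0,-0.06],
  [0.04,0,0,0,0,0,-0.06],
  [0.04,0,0,0,0,0,-0.06],
])

```text
t: 5.3
tcp_pos: [0.3593, 0.3022, 0.1852]
tool_rot: [-0.017, 1.0, 0.001, 0.002]
force: [-0.6, 0.2, -0.8]
finger_gap: 0.472
gripper_force: 0.0
```

```bash
python3 -c "
from h import *
from station import manip
where(manip.sense(),'blue')
dd={n:manip.snapshot(n) for n in('top','scene')}
report(dd,['yellow'])
"
```

```text
t=5.3 tool-frame turn vs nominal [-0.06 -0.25  0.1 ] rel axle [-140.9   55.8  121.2] radius 185.8 phi_tcp -49.3 gap 0.472 grip 0.0 F [-0.6  0.2 -0.8]
yellow top dot(-40.3,-7;3,5) dot(-39.7,5;2,5) dot(-16.2,10;1,43) dot(-15.1,-7;3,6) dot(-15.1,5;4,6) LINE(-0.1,-2;16,11)
yellow scene dot(-19.9,8;5,5) dot(-19.8,-5;5,7) dot(-2.5,1;5,7) dot(14.3,7;6,6) dot(14.5,-5;5,7) dot(28.0,2;9,2) dot(41.3,-5;5,7) dot(41.3,7;5,7) dot(57.7,7;6,8) dot(57.9,-5;6,7) dot(74.1,-5;5,8) dot(74.6,7;6,9)
```

>>> drive_tool([
  [-0.0275,-0.019,0.0093,0,0,0,-0.06],
  [-0.0275,-0.019,0.0093,0,0,0,-0.06],
  [-0.0275,-0.019,0.0093,0,0,0,-0.06],
  [0,0,0,0,-8,0,-0.06],
  [0,0,0,0,-8,0,-0.06],
  [0,0,0,0,-8,0,-0.06],
  [0,0,0,0,-8,0,-0.06],
  [0,0,0.02,0,0,0,-0.06],
  [0,0,0,0,0,0,-0.06],
  [0,0,0,0,0,0,-0.06],
])

```text
t: 6.4
tcp_pos: [0.4565, 0.236, 0.1387]
tool_rot: [-0.01, 0.978, -0.017, 0.206]
force: [-0.7, 0.2, 0.4]
finger_gap: 0.468
gripper_force: 0.0
```

```bash
python3 -c "
from h import *
from station import manip
where(manip.sense(),'blue')
dd={n:manip.snapshot(n) for n in['scene']}
report(dd,['yellow','blue'])
"
```

```text
t=6.4 tool-frame turn vs nominal [  2.33 -23.72   0.85] rel axle [-46.  -13.7  74.7] radius 87.7 phi_tcp -31.6 gap 0.468 grip 0.0 F [-0.7  0.2  0.4]
yellow scene dot(-20.1,9;4,3) dot(-19.9,-4;4,6) LINE(-0.1,-2;21,26) dot(18.9,7;5,17) dot(35.7,-8;7,15) dot(43.9,-1;3,4) LINE(51.6,2;21,20) dot(74.3,-5;5,8) dot(75.6,7;7,14)
blue scene dot(-31.3,9;4,5) LINE(26.4,1;21,72) dot(60.5,1;5,9) dot(74.6,10;1,18) dot(77.5,-5;6,9)
```

>>> drive_tool([
  [0,0,-0.02,0,7,0,-0.06],
  [0,0,0,0,0,0,-0.06],
])

```text
t: 6.65
tcp_pos: [0.4568, 0.2316, 0.1501]
tool_rot: [-0.004, 0.983, -0.025, 0.182]
force: [1.3, 0.2, -1.1]
finger_gap: 0.469
gripper_force: 0.0
```

```bash
python3 -c "
from h import *
from station import manip
s=manip.sense();where(s,'blue');print(s['q'].round(3))
"
```

```text
t=6.7 tool-frame turn vs nominal [  3.24 -20.9    1.46] rel axle [-45.8 -18.2  86.1] radius 97.5 phi_tcp -28.0 gap 0.469 grip 0.0 F [ 1.3  0.2 -1.1]
[ 0.343  0.482  2.013 -0.495  0.354 -0.795]
```

>>> drive_tool([
  [0,0,0,-3.2,7,-1.5,-0.06],
  [0,0,0,0,0,0,-0.06],
  [-0.0236,0.0172,0.0046,0,0,0,-0.06],
  [0,0,0,0,0,0,-0.06],
  [0,0,0,0,0,0,-0.06],
])

```text
t: 7.15
tcp_pos: [0.4784, 0.2448, 0.149]
tool_rot: [-0.012, 0.989, -0.02, 0.148]
force: [-0.4, -0.6, -0.2]
finger_gap: 0.473
gripper_force: 0.0
```

```bash
python3 -c "
from h import *
from station import manip
s=manip.sense();where(s,'blue');print(s['q'].round(3))
"
```

```text
t=7.2 tool-frame turn vs nominal [  2.64 -16.95   0.66] rel axle [-23.8  -5.7  85. ] radius 88.3 phi_tcp -15.7 gap 0.473 grip 0.0 F [-0.4 -0.6 -0.2]
[ 0.335  0.505  1.915 -0.294  0.469 -1.013]
```

>>> drive_tool([
  [0,0,0,-2.6,5,-0.7,-0.06],
  [0,0,0,0,0,0,-0.06],
  [-0.005,0.0047,0,0,0,0,-0.06],
  [0,0,0,0,0,0,-0.06],
  [0,0,0,0,0,0,-0.06],
])

```text
t: 7.65
tcp_pos: [0.4824, 0.2499, 0.1499]
tool_rot: [-0.02, 0.994, 0.001, 0.103]
force: [0.3, -0.4, -0.6]
finger_gap: 0.47
gripper_force: 0.0
```

```bash
python3 -c "
from h import *
from station import manip
s=manip.sense();where(s,'blue');print(s['q'].round(3))
"
```

```text
t=7.7 tool-frame turn vs nominal [  0.14 -11.87  -0.35] rel axle [-19.6  -0.8  85.9] radius 88.1 phi_tcp -12.9 gap 0.47 grip 0.0 F [ 0.3 -0.4 -0.6]
[ 0.302  0.511  1.859 -0.103  0.574 -1.229]
```

>>> drive_tool([
  [-0.0014,0,0.03,0,0,0,-0.06],
  [0,0,0.03,0,0,0,-0.06],
  [0,0,0,0,0,0,-0.06],
  [0,0,0,0,0,0,-0.06],
  [0,0,0,0,0,0,-1],
  [0,0,0,0,0,0,-1],
  [0,0,0,0,0,0,-1],
])

```text
t: 8.35
tcp_pos: [0.497, 0.2504, 0.0932]
tool_rot: [-0.02, 0.994, 0.001, 0.104]
force: [-2.6, -0.7, 5.4]
finger_gap: 0.226
gripper_force: 41.7
```

```bash
python3 -c "
from h import *
from station import manip
s=manip.sense();where(s,'blue');print(s['q'].round(3))
dd={n:manip.snapshot(n) for n in['scene']}
report(dd,['blue'])
"
```

```text
t=8.3 tool-frame turn vs nominal [  0.05 -11.98  -0.31] rel axle [-5.  -0.8 29.2] radius 29.6 phi_tcp -9.7 gap 0.226 grip 41.7 F [-2.6 -0.7  5.4]
[ 0.293  0.627  1.864 -0.123  0.452 -1.213]
blue scene LINE(-9.9,-1;21,81) dot(31.0,2;9,3) dot(44.3,7;7,7) dot(60.5,1;5,8) dot(74.5,10;1,17) dot(77.5,-5;6,9)
```

>>> drive_tool([
  [-0.0031,0,0.00016,0,6,0,-1],
  [-0.0031,0,0.00016,0,6,0,-1],
  [-0.0031,0,0.00016,0,6,0,-1],
  [-0.0031,0,0.00016,0,6,0,-1],
  [-0.0031,0,0.00016,0,6,0,-1],
  [-0.0031,0,0.00016,0,6,0,-1],
  [-0.0031,0,0.00016,0,6,0,-1],
  [-0.0031,0,0.00016,0,6,0,-1],
  [0,0,0,0,0,0,-1],
  [0,0,0,0,0,0,-1],
])

```text
t: 9.4
tcp_pos: [0.52, 0.2511, 0.0862]
tool_rot: [-0.019, 0.95, -0.007, -0.311]
force: [-1.1, -0.1, -1.1]
finger_gap: 0.228
gripper_force: 42.4
```

```bash
python3 -c "
from h import *
from station import manip
s=manip.sense();where(s,'blue');print(s['q'].round(3))
dd={n:manip.snapshot(n) for n in['scene','top']}
report(dd,['blue'])
"
```

```text
t=9.4 tool-frame turn vs nominal [ 0.21 36.2  -0.24] rel axle [18.  -0.9 22.2] radius 28.6 phi_tcp 38.9 gap 0.228 grip 42.4 F [-1.1 -0.1 -1.1]
[ 0.208  0.919  1.255  0.097  1.592 -1.432]
blue scene LINE(-36.8,-5;14,37) LINE(-18.4,1;19,9) dot(0.7,8;7,32) dot(12.5,1;7,10) dot(29.5,-5;8,10) LINE(52.7,4;19,50) dot(56.6,-5;7,10)
blue top dot(-17.1,10;2,8) dot(42.2,7;12,99)
```

>>> drive_tool([
  [-0.0025,0,0.0001,0,4.75,0,-1],
  [-0.0025,0,0.0001,0,4.75,0,-1],
  [-0.0025,0,0.0001,0,4.75,0,-1],
  [0,0,0,0,0,0,-1],
  [0,0,0,0,0,0,-1],
])

```text
t: 10.0
tcp_pos: [0.5249, 0.2513, 0.081]
tool_rot: [-0.018, 0.905, -0.01, -0.426]
force: [-4.8, -0.1, -3.4]
finger_gap: 0.224
gripper_force: 43.7
```

```bash
python3 -c "
from h import *
from station import manip
s=manip.sense();where(s,'blue');print(s['q'].round(3))
dd={n:manip.snapshot(n) for n in['scene']}
report(dd,['blue','yellow'])
"
```

```text
t=10.0 tool-frame turn vs nominal [ 0.29 50.42 -0.26] rel axle [22.9 -0.8 17. ] radius 28.5 phi_tcp 53.4 gap 0.224 grip 43.7 F [-4.8 -0.1 -3.4]
[ 0.196  1.049  1.088  0.124  1.877 -1.432]
blue scene LINE(-45.7,-6;13,23) LINE(-28.4,3;19,26) dot(-1.7,1;8,10) dot(15.2,-5;7,9) LINE(22.3,4;19,42) dot(42.2,-5;8,10) dot(58.6,7;8,50) dot(75.3,-5;7,11)
yellow scene dot(-20.0,8;5,5) dot(-19.9,-4;5,6) dot(-2.7,1;5,8) dot(14.2,7;6,6) dot(14.5,-5;5,7) dot(27.9,3;8,2) dot(41.3,6;5,8) dot(41.3,-5;5,7) dot(57.7,7;6,8) dot(57.9,-5;6,7) dot(74.1,-5;5,8) dot(75.3,7;7,15)
```

>>> drive_tool([
  [0,0,0,0,0,0,-0.15],
  [0,0,0,0,0,0,-0.06],
  [0,0,-0.03,0,0,0,-0.06],
  [0,0,-0.04,0,0,0,-0.06],
  [0,0,-0.04,0,0,0,-0.06],
  [0,0,-0.02,0,-8.4,0,-0.06],
  [0,0,-0.02,0,-8.4,0,-0.06],
  [0,0,0,0,-8.4,0,-0.06],
  [0,0,0,0,-8.4,0,-0.06],
  [0,-0.03,0,0,-8.4,0,-0.06],
])

```text
t: 11.05
tcp_pos: [0.6419, 0.2294, 0.1822]
tool_rot: [-0.022, 0.998, -0.001, -0.066]
force: [0.7, -0.5, 0.0]
finger_gap: 0.471
gripper_force: 0.0
```

```bash
python3 -c "
from h import *
from station import manip
s=manip.sense();where(s,'red');print(s['q'].round(3))
dd={n:manip.snapshot(n) for n in['scene','top']}
report(dd,['blue','yellow'])
"
```

```text
t=11.1 tool-frame turn vs nominal [ 0.01  7.6  -0.57] rel axle [139.1  27.2 118.2] radius 182.5 phi_tcp 49.6 gap 0.471 grip 0.0 F [ 0.7 -0.5  0. ]
[ 0.172  0.722  1.234  0.018  1.317 -1.449]
blue scene dot(-47.1,-4;11,16) LINE(-33.8,1;19,12) dot(-18.8,7;7,12) dot(-1.7,1;8,10) dot(5.5,10;1,38) dot(15.3,-5;7,9) LINE(28.7,1;19,6) dot(42.2,-5;7,9) dot(58.3,7;8,49) dot(74.9,-5;7,11)
blue top 
yellow scene dot(-20.0,-4;5,7) dot(-19.9,8;5,5) dot(-2.8,1;5,7) dot(14.3,7;6,6) dot(14.5,-5;5,7) dot(28.0,2;10,2) dot(41.3,-5;5,7) dot(41.5,6;5,8) dot(57.4,6;5,9) dot(57.9,-5;6,7) dot(74.1,-5;5,8) dot(75.3,7;7,15)
yellow top
```

>>> drive_tool([
  [0,0,0,0,-7.6,0.5,-0.06],
  [0.0395,-0.007,0,0,0,0,-0.06],
  [0.0395,-0.007,0,0,0,0,-0.06],
  [0.0395,-0.007,0,0,0,0,-0.06],
  [0.0395,-0.007,0,0,0,0,-0.06],
  [0,0,0.01,0,-6,0,-0.06],
  [0,0,0.02,0,-6,0,-0.06],
  [0,0,0,0,0,0,-0.06],
  [0,0,0,0,0,0,-0.06],
])

```text
t: 12.05
tcp_pos: [0.4863, 0.1935, 0.1524]
tool_rot: [-0.016, 0.995, 0.0, 0.098]
force: [0.3, 0.6, -0.1]
finger_gap: 0.471
gripper_force: 0.0
```

```bash
python3 -c "
from h import *
from station import manip
s=manip.sense();where(s,'red');print(s['q'].round(3))
"
```

```text
t=12.1 tool-frame turn vs nominal [  0.16 -11.21   0.15] rel axle [-17.7  -3.3  88.4] radius 90.2 phi_tcp -11.3 gap 0.471 grip 0.0 F [ 0.3  0.6 -0.1]
[ 0.182  0.487  1.903 -0.06   0.559 -1.373]
```

>>> drive_tool([
  [0,0.0023,0.03,0,0,0,-0.06],
  [0,0,0.0305,0,0,0,-0.06],
  [0,0,0,0,0,0,-0.06],
  [0,0,0,0,0,0,-0.06],
  [0,0,0,0,0,0,-1],
  [0,0,0,0,0,0,-1],
  [0,0,0,0,0,0,-1],
])

```text
t: 12.75
tcp_pos: [0.4981, 0.1962, 0.0941]
tool_rot: [-0.016, 0.995, 0.001, 0.1]
force: [0.3, 2.5, 6.3]
finger_gap: 0.226
gripper_force: 42.1
```

>>> drive_tool([
  [-0.0032,0,0.00016,0,6.2,0,-1],
  [-0.0032,0,0.00016,0,6.2,0,-1],
  [-0.0032,0,0.00016,0,6.2,0,-1],
  [-0.0032,0,0.00016,0,6.2,0,-1],
  [-0.0032,0,0.00016,0,6.2,0,-1],
  [-0.0032,0,0.00016,0,6.2,0,-1],
  [-0.0032,0,0.00016,0,6.2,0,-1],
  [-0.0032,0,0.00016,0,6.2,0,-1],
  [-0.0032,0,0.00016,0,6.2,0,-1],
  [-0.0032,0,0.00016,0,6.2,0,-1],
])

```text
t: 13.75
tcp_pos: [0.5261, 0.1972, 0.0836]
tool_rot: [-0.014, 0.903, -0.007, -0.43]
force: [-1.1, 2.0, -0.1]
finger_gap: 0.226
gripper_force: 42.9
```

```bash
python3 -c "
from h import *
from station import manip
s=manip.sense();where(s,'red');print(s['q'].round(3))
dd={n:manip.snapshot(n) for n in['scene']}
report(dd,['red','blue'])
"
```

```text
t=13.8 tool-frame turn vs nominal [-1.000e-02  5.096e+01  1.900e-01] rel axle [22.2 -1.  19.6] radius 29.6 phi_tcp 48.6 gap 0.226 grip 42.9 F [-1.1  2.  -0.1]
[ 0.123  1.032  1.134  0.073  1.862 -1.491]
red scene LINE(-33.4,2;21,46) dot(-16.7,-5;7,11) dot(0.1,-5;7,11) dot(0.2,7;8,11) LINE(13.6,1;19,5) dot(43.9,1;7,10) LINE(72.4,3;20,47)
blue scene dot(-46.8,-4;11,17) LINE(-33.9,2;18,11) dot(-7.3,8;7,48) dot(-1.8,1;8,10) dot(15.3,-5;7,9) LINE(28.7,1;19,8) dot(42.1,-5;7,9) dot(58.3,7;8,50) dot(74.9,-5;7,11)
```

>>> drive_tool([
  [0,0,0,0,0,0,-0.2],
  [0,0,0,0,0,0,-0.1],
  [0.0042,0,0.0003,0,-8,0,-0.1],
  [0.0042,0,0.0003,0,-8,0,-0.1],
  [0.0042,0,0.0003,0,-8,0,-0.1],
  [0.0042,0,0.0003,0,-8,0,-0.1],
  [0.0042,0,0.0003,0,-8,0,-0.1],
  [0.0042,0,0.0003,0,-8,0,-0.1],
  [0.0042,0,0.0003,0,-8,0,-0.1],
  [0.0021,0,0.0001,0,-4,0,-0.1],
])

```text
t: 14.8
tcp_pos: [0.4937, 0.1956, 0.0942]
tool_rot: [-0.017, 0.997, -0.0, 0.081]
force: [-0.6, -0.1, -0.3]
finger_gap: 0.451
gripper_force: 0.0
```

```bash
python3 -c "
from h import *
from station import manip
s=manip.sense();where(s,'red');print(s['q'].round(3))
dd={n:manip.snapshot(n) for n in['scene']}
report(dd,['red'])
"
```

```text
t=14.8 tool-frame turn vs nominal [ 0.17 -9.34  0.09] rel axle [-10.2  -1.5  30.2] radius 31.9 phi_tcp -18.7 gap 0.451 grip 0.0 F [-0.6 -0.1 -0.3]
[ 0.181  0.609  1.901 -0.059  0.472 -1.373]
red scene LINE(-10.6,-0;21,78) dot(41.8,1;6,8) dot(68.7,10;2,18) LINE(71.7,-1;15,5) dot(82.7,7;7,5)
```

>>> drive_tool([
  [-0.004,0.0005,0.001,0,0,0,-0.1],
  [0,0,0,0,0,0,-0.1],
  [0,0,0,0,0,0,-1],
  [0,0,0,0,0,0,-1],
  [0,0,0,0,0,0,-1],
])

```text
t: 15.35
tcp_pos: [0.5033, 0.1965, 0.0928]
tool_rot: [-0.016, 0.997, 0.0, 0.082]
force: [1.9, 0.3, 2.2]
finger_gap: 0.224
gripper_force: 39.9
```

>>> drive_tool([
  [-0.0032,0,0.00016,0,6.2,0,-1],
  [-0.0032,0,0.00016,0,6.2,0,-1],
  [-0.0032,0,0.00016,0,6.2,0,-1],
  [-0.0032,0,0.00016,0,6.2,0,-1],
  [-0.0032,0,0.00016,0,6.2,0,-1],
  [-0.0032,0,0.00016,0,6.2,0,-1],
  [-0.0032,0,0.00016,0,6.2,0,-1],
  [-0.0032,0,0.00016,0,6.2,0,-1],
  [-0.0032,0,0.00016,0,6.2,0,-1],
  [-0.0032,0,0.00016,0,6.2,0,-1],
])

```text
t: 16.35
tcp_pos: [0.5275, 0.1973, 0.0786]
tool_rot: [-0.014, 0.893, -0.008, -0.449]
force: [-9.9, 0.6, -10.0]
finger_gap: 0.227
gripper_force: 41.7
```

```bash
python3 -c "
from h import *
from station import manip
s=manip.sense();where(s,'red');print(s['q'].round(3))
dd={n:manip.snapshot(n) for n in['scene']}
report(dd,['red','blue'])
"
```

```text
t=16.4 tool-frame turn vs nominal [ 0.06 53.36  0.21] rel axle [23.6 -0.9 14.6] radius 27.8 phi_tcp 58.3 gap 0.227 grip 41.7 F [ -9.9   0.6 -10. ]
[ 0.123  1.061  1.105  0.075  1.905 -1.49 ]
red scene LINE(-48.7,-1;21,19) dot(-30.5,10;2,21) dot(-19.5,1;7,11) LINE(11.1,1;19,5) dot(24.8,7;7,9) dot(57.9,-5;7,10) LINE(71.3,4;19,49)
blue scene dot(-47.2,-4;11,16) LINE(-33.8,2;18,11) dot(-7.2,8;7,48) dot(-1.8,1;8,10) dot(15.3,-5;7,9) LINE(28.7,1;19,7) dot(42.1,-5;7,9) dot(58.5,7;8,50) dot(74.8,-5;7,11)
```

>>> drive_tool([
  [0,0,0,0,0,0,-0.2],
  [0,0,0,0,0,0,-0.1],
  [0.0042,0,0.0003,0,-8,0,-0.1],
  [0.0042,0,0.0003,0,-8,0,-0.1],
  [0.0042,0,0.0003,0,-8,0,-0.1],
  [0.0042,0,0.0003,0,-8,0,-0.1],
  [0.0042,0,0.0003,0,-8,0,-0.1],
  [0.0042,0,0.0003,0,-8,0,-0.1],
  [0,0,0,0,0,0,-0.1],
])

```text
t: 17.3
tcp_pos: [0.5026, 0.1965, 0.0954]
tool_rot: [-0.017, 0.999, -0.002, -0.043]
force: [-0.2, 0.3, -0.4]
finger_gap: 0.445
gripper_force: 0.0
```

```bash
python3 -c "
from h import *
from station import manip
s=manip.sense();where(s,'red')
"
```

```text
t=17.3 tool-frame turn vs nominal [0.18 4.93 0.08] rel axle [-1.3 -0.8 31.4] radius 31.5 phi_tcp -2.3 gap 0.445 grip 0.0 F [-0.2  0.3 -0.4]
```

>>> drive_tool([
  [-0.003,0,0.001,0,0,0,-0.1],
  [0,0,0,0,0,0,-0.1],
  [0,0,0,0,0,0,-1],
  [0,0,0,0,0,0,-1],
  [0,0,0,0,0,0,-1],
])

```text
t: 17.8
tcp_pos: [0.5133, 0.1968, 0.0916]
tool_rot: [-0.016, 0.999, -0.002, -0.04]
force: [2.2, -0.2, 0.1]
finger_gap: 0.228
gripper_force: 39.8
```

>>> drive_tool([
  [-0.0031,0,0.00016,0,6,0,-1],
  [-0.0031,0,0.00016,0,6,0,-1],
  [-0.0031,0,0.00016,0,6,0,-1],
  [-0.0031,0,0.00016,0,6,0,-1],
  [-0.0031,0,0.00016,0,6,0,-1],
  [-0.0031,0,0.00016,0,6,0,-1],
  [-0.0031,0,0.00016,0,6,0,-1],
  [0,0,0,0,0,0,-1],
  [0,0,0,0,0,0,-1],
])

```text
t: 18.7
tcp_pos: [0.5286, 0.1973, 0.078]
tool_rot: [-0.014, 0.917, -0.008, -0.398]
force: [-6.5, 0.4, -15.8]
finger_gap: 0.224
gripper_force: 40.4
```

```bash
python3 -c "
from h import *
from station import manip
s=manip.sense();where(s,'red')
dd={n:manip.snapshot(n) for n in['scene']}
report(dd,['red'])
"
```

```text
t=18.7 tool-frame turn vs nominal [ 0.11 46.92  0.22] rel axle [24.7 -0.9 14. ] radius 28.4 phi_tcp 60.4 gap 0.224 grip 40.4 F [ -6.5   0.4 -15.8]
red scene dot(-49.0,-7;11,18) LINE(-29.0,4;19,29) dot(14.4,-5;8,10) LINE(27.9,1;19,5) LINE(51.6,8;14,49) dot(58.1,1;7,10) dot(74.4,-5;7,11)
```

>>> drive_tool([
  [0,0,0,0,0,0,-0.15],
  [0,0,0,0,0,0,-0.06],
  [0,0,-0.03,0,0,0,-0.06],
  [0,0,-0.04,0,0,0,-0.06],
  [0,0,-0.04,0,0,0,-0.06],
  [0,0,-0.02,0,-8,0,-0.06],
  [0,0,-0.02,0,-8,0,-0.06],
  [0,0,0,0,-8,0,-0.06],
  [0,0,0,0,-8,0,-0.06],
  [0,0,0,0,-8,0,-0.06],
])

```text
t: 19.75
tcp_pos: [0.6388, 0.2007, 0.1905]
tool_rot: [-0.016, 0.998, -0.002, -0.054]
force: [0.0, 1.1, -0.5]
finger_gap: 0.475
gripper_force: 0.0
```

>>> drive_tool([
  [0,0,0,0,-6.9,0,-0.06],
  [0.045,0,-0.005,0,0,0,-0.06],
  [0.045,0,0,0,0,0,-0.06],
  [0.045,0,0,0,0,0,-0.06],
  [0.045,0.01,0,0,0,0,-0.3],
  [0.045,0.03,0,0,0,0,-0.3],
  [0,0.02,0,0,0,0,-0.3],
  [0,0,0,0,0,0,-0.3],
  [0,0,0,0,0,0,-0.3],
])

```text
t: 20.65
tcp_pos: [0.4152, 0.2518, 0.1929]
tool_rot: [-0.017, 1.0, -0.001, 0.003]
force: [-0.3, 0.2, 0.3]
finger_gap: 0.346
gripper_force: 0.0
```

```bash
python3 -c "
from h import *
from station import manip
s=manip.sense();where(s,'red');print(box(s['tcp_pos'])*1000)
dd={n:manip.snapshot(n) for n in['scene','top']}
report(dd,YO)
for d in dd.values():
  B=box(cloud(d));x,y,z=B[...,0],B[...,1],B[...,2];k=(abs(x+.05)<.02)&(abs(y)<.04)&(z>.08)&(z<.095);print(k.sum(),np.percentile(B[k]*1000,[3,50,97],axis=0).round(1))
im=dd['scene']['image'];cv2.imwrite('pics/c1.png',cv2.resize(im[195:345,270:430],None,fx=3.2,fy=3.2,interpolation=cv2.INTER_CUBIC)[...,::-1])
"
```

```text
t=20.6 tool-frame turn vs nominal [ 0.13 -0.33  0.11] rel axle [-86.7  57.5 128.9] radius 155.4 phi_tcp -33.9 gap 0.346 grip 0.0 F [-0.3  0.2  0.3]
[-56.69368243   3.51157947 192.91587096]
yellow scene dot(-20.1,8;5,4) dot(-19.8,-5;5,7) dot(14.6,-5;4,7) LINE(32.8,5;18,90) dot(57.9,-5;5,6) dot(74.1,-5;5,8)
yellow top dot(30.5,3;2,8) dot(45.4,5;2,3)
blue scene dot(-47.1,-4;11,16) LINE(-33.7,2;18,11) dot(-1.6,1;8,10) LINE(11.8,5;19,57) dot(15.5,-5;7,9) dot(42.2,-5;7,10) dot(58.2,7;8,50) dot(74.9,-5;7,11)
blue top 
red scene LINE(-33.8,1;20,13) dot(-19.3,7;7,13) dot(14.7,-5;7,10) LINE(28.2,1;19,5) dot(50.2,8;7,48) dot(58.1,1;7,10) dot(74.7,-5;7,11)
red top dot(81.2,-3;8,10)
100 [[-57.4   4.2  80.9]
 [-51.6   9.3  88.2]
 [-44.   18.3  91.5]]Traceback (most recent call last):
  File "<string>", line 8, in <module>
    B=box(cloud(d));x,y,z=B[...,0],B[...,1],B[...,2];k=(abs(x+.05)<.02)&(abs(y)<.04)&(z>.08)&(z<.095);print(k.sum(),np.percentile(B[k]*1000,[3,50,97],axis=0).round(1))
                                                                                                                    ~~~~~~~~~~~~~^^^^^^^^^^^^^^^^^^^^^^^^^^^^
    return _quantile_unchecked(
        a, q, axis, out, overwrite_input, method, keepdims, weights)
    return _ureduce(a,
                    func=_quantile_ureduce_func,
    ...<5 lines>...
                    overwrite_input=overwrite_input,
                    method=method)
    r = func(a, **kwargs)
    result = _quantile(arr,
                       quantiles=q,
    ...<2 lines>...
                       out=out,
                       weights=wgt)
    slices_having_nans = np.isnan(arr[-1, ...])
                                  ~~~^^^^^^^^^
IndexError: index -1 is out of bounds for axis 0 with size 0
```

>>> drive_tool([
  [-0.0065,0.0075,0,0,0.3,0,-0.3],
  [0,0,0.025,0,0,0,-0.3],
  [0,0,0.025,0,0,0,-0.3],
  [0,0,0.025,0,0,0,-0.3],
  [0,0,0,0,0,0,-0.3],
  [0,0,0,0,0,0,-0.3],
])

```text
t: 21.35
tcp_pos: [0.421, 0.259, 0.1163]
tool_rot: [-0.015, 1.0, -0.001, -0.002]
force: [0.1, 0.3, 0.1]
finger_gap: 0.348
gripper_force: 0.0
```

```bash
python3 -c "
from h import *
from station import manip
s=manip.sense();where(s,'red');print(box(s['tcp_pos'])*1000)
dd={n:manip.snapshot(n) for n in['scene','top']}
im=dd['scene']['image'];cv2.imwrite('pics/c2.png',cv2.resize(im[195:345,270:430],None,fx=3.2,fy=3.2,interpolation=cv2.INTER_CUBIC)[...,::-1])
"
```

```text
t=21.4 tool-frame turn vs nominal [0.16 0.22 0.23] rel axle [-80.7  64.4  52.3] radius 96.1 phi_tcp -57.1 gap 0.348 grip 0.0 F [0.1 0.3 0.1]
[-50.6658841   10.43132941 116.26909823]
```

View pics/c2.png

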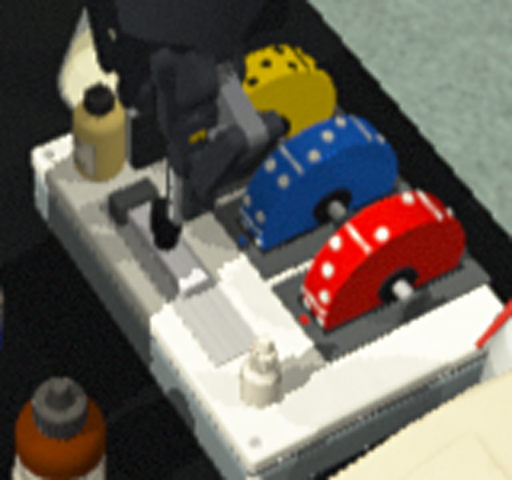

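The picture shows red 2 at the top (408,200), blue 3 (315,155) and yellow 5 (285,65). The gripper is above the knob at (165,225). Next I'll lower, grip and draw the bolt.

>>> drive_tool([
  [0,0,0.015,0,0,0,-0.3],
  [0,0,0.014,0,0,0,-0.3],
  [0,0,0,0,0,0,-0.3],
  [0,0,0,0,0,0,-1],
  [0,0,0,0,0,0,-1],
  [0,0,0,0,0,0,-1],
], newtons=25)

```text
t: 22.05
tcp_pos: [0.4208, 0.2593, 0.0885]
tool_rot: [-0.016, 1.0, -0.001, -0.001]
force: [-0.0, -0.6, 3.5]
finger_gap: 0.166
gripper_force: 24.8
```

```bash
python3 -c "
from h import *
from station import manip
s=manip.sense();where(s,'red');print(box(s['tcp_pos'])*1000)
"
```

```text
t=22.1 tool-frame turn vs nominal [0.12 0.07 0.17] rel axle [-80.9  64.7  24.5] radius 84.5 phi_tcp -73.2 gap 0.166 grip 24.8 F [-0.  -0.6  3.5]
[-50.87127097  10.74264395  88.48958697]
```

Gripped at 14–16 mm. Now I'll draw the bolt.

>>> drive_tool([
  [0,-0.006,0,0,0,0,-1],
  [0,-0.006,0,0,0,0,-1],
  [0,-0.006,0,0,0,0,-1],
  [0,-0.006,0,0,0,0,-1],
  [0,-0.006,0,0,0,0,-1],
  [0,-0.006,0,0,0,0,-1],
  [0,-0.004,0,0,0,0,-1],
  [0,-0.0015,0,0,0,0,-1],
  [0,0,0,0,0,0,-1],
  [0,0,0,0,0,0,-1],
])

```text
t: 23.05
tcp_pos: [0.4222, 0.2193, 0.0885]
tool_rot: [-0.015, 1.0, 0.001, -0.0]
force: [-2.4, 9.8, 4.8]
finger_gap: 0.171
gripper_force: 25.2
```

```bash
python3 -c "
from h import *
from station import manip
s=manip.sense();where(s,'red');print(box(s['tcp_pos'])*1000)
"
```

```text
t=23.1 tool-frame turn vs nominal [-0.07  0.01  0.32] rel axle [-80.9  24.8  24.5] radius 84.5 phi_tcp -73.2 gap 0.171 grip 25.2 F [-2.4  9.8  4.8]
[-50.851689   -29.19310015  88.47190069]
```

>>> drive_tool([
  [0,0,0,0,0,0,-0.4],
  [0,0,0,0,0,0,-0.4],
  [0,0,-0.02,0,0,0,-0.4],
  [0,0,-0.04,0,0,0,-0.4],
  [0,0,-0.04,0,0,0,-0.4],
  [0,0.03,-0.04,0,0,0,-0.4],
  [0,0.045,0,0,0,0,-0.4],
  [0,0.045,0,0,0,0,-0.4],
  [0,0.045,0,0,0,0,-0.4],
  [0,0.045,0,0,0,0,-0.4],
])

```text
t: 24.05
tcp_pos: [0.4151, 0.4288, 0.227]
tool_rot: [-0.016, 1.0, -0.002, -0.002]
force: [-0.0, -0.9, -0.4]
finger_gap: 0.299
gripper_force: 0.0
```

>>> drive_tool([
  [0,0.045,0,0,0,0,-0.4],
  [0,0.045,0,0,0,0,-0.4],
  [0,0.03,0,0,0,0,-0.4],
  [0,0,0,0,0,0,-0.4],
])

```text
t: 24.45
tcp_pos: [0.4109, 0.551, 0.2258]
tool_rot: [-0.018, 1.0, -0.001, -0.001]
force: [-0.2, -0.2, -1.2]
finger_gap: 0.304
gripper_force: 0.0
```

```bash
python3 -c "
from h import *
from station import manip
s=manip.sense();print(s['t'],box(s['tcp_pos'])*1000,s['force'])
dd={n:manip.snapshot(n) for n in['scene','top']}
report(dd,YO)
for d in dd.values():
  B=box(cloud(d));x,y,z=B[...,0],B[...,1],B[...,2];k=(abs(x+.05)<.02)&(abs(y)<.05)&(z>.08)&(z<.095);print(k.sum(),np.percentile(B[k]*1000,[3,50,97],axis=0).round(1).tolist() if k.any() else '')
a=cv2.resize(dd['top']['image'][150:350,240:520],(560,400),interpolation=cv2.INTER_CUBIC)
cv2.imwrite('pics/c3.png',a[...,::-1])
"
```

```text
24.45 [-50.58530121 302.62092307 225.81685152] [-0.15766491 -0.15284322 -1.24372613]
yellow scene dot(-20.1,9;4,4) dot(-19.9,-4;4,5) dot(-2.4,1;4,5) dot(14.2,7;6,6) dot(14.5,-5;4,5) dot(28.0,1;10,3) dot(41.3,7;5,7) dot(41.5,-5;5,8) dot(57.7,7;6,7) dot(57.9,-5;6,7) dot(74.1,-5;5,8) dot(75.3,7;7,15)
yellow top dot(-40.6,-7;3,5) dot(-39.7,5;2,5) dot(-15.1,-7;3,6) dot(-15.0,5;4,5) dot(-6.7,10;1,58) dot(1.0,-1;4,6) dot(17.5,5;5,6) dot(17.8,-7;4,5) dot(30.7,-2;7,2) dot(30.9,10;1,18) dot(44.7,-7;4,6) dot(45.1,5;4,6) dot(62.2,5;4,6) dot(62.6,-6;3,6) dot(81.2,5;2,6)
blue scene LINE(-36.3,0;20,30) dot(-18.8,7;7,13) dot(-1.7,1;8,10) dot(4.6,10;1,36) dot(15.4,-5;7,10) LINE(28.7,1;19,7) dot(42.2,7;8,11) dot(42.2,-5;8,10) dot(74.0,8;7,35) dot(75.1,-5;7,11)
blue top LINE(-42.0,-2;21,48) dot(-14.5,5;6,8) dot(1.7,-1;6,10) dot(13.2,10;1,12) dot(18.7,-7;7,9) dot(30.5,10;1,10) LINE(32.2,-1;18,5) dot(45.9,5;6,10) dot(46.0,-7;7,10) dot(50.3,10;0,14) dot(73.6,10;1,23) dot(80.4,5;5,9) dot(80.6,-7;6,9)
red scene LINE(-33.8,1;20,13) dot(-19.3,7;7,13) dot(14.6,-5;7,10) LINE(28.2,1;19,5) dot(50.1,8;7,48) dot(58.1,1;7,10) dot(74.6,-5;7,11)
red top LINE(-56.2,-2;21,47) LINE(-28.2,-0;13,5) dot(-14.9,5;5,9) dot(18.1,-7;7,9) LINE(31.7,-1;19,5) dot(45.5,5;7,9) dot(63.1,-1;6,10) dot(80.6,-8;6,9)
110 [[-58.0, -36.1, 81.1], [-51.8, -30.3, 88.4], [-43.9, -22.2, 91.2]]
78 [[-58.8, -34.2, 80.6], [-52.5, -27.8, 88.1], [-45.6, -20.8, 91.7]]
```

View pics/c3.png

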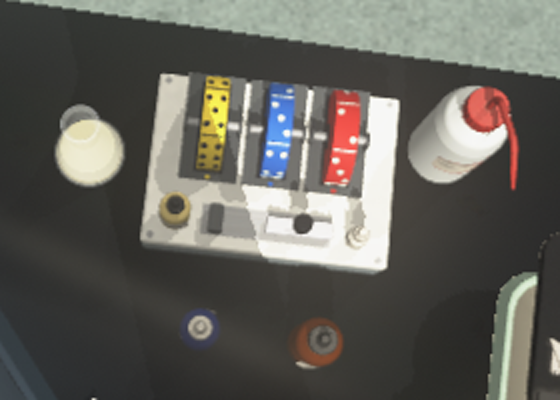

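The picture shows the bolt drawn, with the knob at (303,223) clear of the keeper at (215,218). All bystanders are still standing. Averaged over both views, the wheels are centred within 1°.

```bash
python3 -c "
from station import manip
print(manip.sign_off())"
```

```text
the job is handed in; nothing more can be done
None
```

The job is handed in: red shows 2, yellow 5 and blue 3, each within about 1° of centre. I drew the bolt the full 40 mm only after the code was set, and the bottles, flask and vial are still standing in place.

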